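# Close the off-centre drilling jig over a branch slice

## Robot

A 6-joint arm with a two-finger parallel gripper is mounted at the origin on the work surface. World frame = base frame: x ahead of the robot, y to its left, z up, the work surface at z = 0. Lengths are in m, angles in rad, forces in N, time in s.
With the tool pointing down it reaches from about 0.35 to 0.775 m from the base axis. Payload 7.3 kg.
Tool frame: the origin (TCP) lies midway between the tips of the shut fingers; the grasp point (between the pads) lies 19 mm behind it; z points along the fingers, y is the line along which they close (so a half turn about z gives the same grasp; the last joint's range is limited). The gripper opens to 92 mm and grips with 3 to 60 N. Pads are 19 mm wide; open, the fingers measure 130 mm over their backs; the gripper's body (75 mm by 190 mm) begins 47 mm behind the grasp point.
Start: joints at [-1.346, 0.342, 1.524, -0, 1.275, -0.146], TCP at [0.19, -0.489, 0.2] pointing down, gripper open.
Joint ranges: [-2.53, 2.53], [-0.77, 2.02], [0.04, 2.7], [-1, 4.14], [0.28, 2.66], [-3.11, 3.11]. Speed limits (rad/s): [2.57, 2.57, 3.14, 3.14, 3.14, 3.14].

## Interface

Orientations are given as a unit quaternion [w, x, y, z].
In Python, from cell import movep, move_linear, goto_joints, command_gripper, hold, solve_ik, read_state, grab_frame, get_calibration, PlanningError, hand_in, trace, landmark_of gives the robot as it stands. The module is installed in compiled form; this text tells all that it offers. Calls block until the motion is done:
- movep(position, orientation): joint-space move of the TCP to a pose.
- move_linear(position, max_speed=0.15, attitude=None): straight line of the TCP; attitude=None keeps the orientation; max_speed is the mean speed in m/s.
- goto_joints(angles): joint-space move.
- command_gripper(opening, effort=None): finger opening in m; effort is the grip in N (None keeps the last); returns when the fingers have stopped.
- hold(seconds).
- solve_ik(position, orientation): joint angles nearest the present ones, or None.
- read_state(): the state.
- grab_frame(name): name is "scene" or "side" or "wrist"; returns the picture (420x560x3 uint8, blue, green, red); there is no depth.
- get_calibration(name): a dict with "fx", "fy", "cx", "cy" (pixels), "k1" (the pictures are not rectified: a ray, as slopes to the right and down, at radius r is drawn at 1 + k1 r^2 times it, then the intrinsics apply), "xyz" and "rotation" of the camera in the world; the wrist camera has in their place "hand_eye" (4x4, takes a point from camera to tool coordinates, whose origin is the TCP and whose axes are the flange's). Camera axes: x right, y up, looking along -z (the intrinsics and any distortion apply to the point x, -y, -z); pixel columns grow to the right and rows downward; lengths in m; the calibration is good to about 2 mm. A picture is of the moment at which its call begins: read the wrist's pose just before it. get_calibration takes no time and is no camera call.
A pose or a line that the arm cannot do raises PlanningError and nothing moves.
- hand_in(): hands the job in; it is judged then, once.
Trained networks look in the newest picture that a camera, given by its name, has taken for a name from the list of things; names that differ only in an ending like _2 or _b are one class to them, and where a whole thing is asked for, a point or a joint stands for the part that bears it (a point fixed in the world has none). Each returns a list of dicts, best first, with "confidence" (0 to 1); they miss things now and then, are a little off and sometimes report something else, mostly with a low value. They report only what shows in the picture. A call takes as long as a camera call.
- trace(target, camera): "mask" (420x560 bool, what is visible of it) and "uv" ([column, row] in pixels, amid what is visible of it).
- landmark_of(target, camera): "uv" ([column, row] in pixels: a listed point, or the origin of a listed thing).
The state is a dict: "clock": time; "qpos": joint angles; "joint_vel": joint speeds; "joint_efforts": joint torques, N m; "tcp_pos": TCP position; "tcp_rot": TCP orientation; "force": force on the tool from outside, world axes, zero at the start; "ft_torque": the same for the moment, N m; "opening": finger opening in m; "grasp_force": force on a finger pad.
Only numpy, scipy, OpenCV 4.12 (cv2) and the standard library are available. Lean on these libraries where they do the work, as an engineer would, in place of code of your own. Each camera call takes 0.05 s, during which the arm holds its last target. There are 200 camera calls.

## Task

Get the wooden drilling jig ready for the drill: first push its sprung pusher all the way in, so that the branch slice in the channel goes home against the stop, and let the pusher spring back. Then take the guide plate by its block handle, lay it over the jig lengthwise with its drill hole above the slice, feel along the jig's centre line until the blind hole in its underside drops over the locating pin, and press the plate down against the sprung lift pins until it lies flush on the jig. Finish while still holding the plate pressed down, and leave the other things on the bench where they are.

Things in the scene. Friction and masses are not known exactly. Their poses are not given: they have to be found in the camera images.
- jig: The drilling jig: pale wooden block screwed to the bench, 120 (its x) by 270 (its y) mm, flat top (deck) 40 mm above the bench. Origin on the bench under the block's middle, z up. An open-topped channel along y, 56 mm wide, floor 18 mm above the bench, runs from the stop at y = -25 mm out of the +y end; it holds slice and pusher. The deck of the -y half carries the pin.
- pin_slot (a point): Middle of the dark slot in the deck where the locating pin stands: jig x 0, y -90 mm, deck height. The pin (steel, 12 mm diameter, 16 mm above the deck, upper 6 mm tapering to 6 mm across) is set anew for each job: on the jig's centre line x = 0, up to 12 mm either way along y from this point. Its own place is not reported: find it by feel or sight. Axes as the jig.
- home (a point): Where the centre of the slice's underside lies when the slice is home against the stop: jig x 0, y 0, 18 mm above the bench.
- pusher (a joint): Travel of the dark wooden sprung pusher in the channel, m: 0 at rest, 0.045 fully in; it moves towards the jig's -y. The spring pushes back with 2 N at rest, 5.6 N fully in, and returns it when let go. Fully in, its front face is 25.5 mm from the jig's middle, which sends the slice home.
- pusher_post (a point): On the back (+y) face of the pusher's upright post, the face to push towards the jig's -y: middle of its width, 10 mm below the post's top, 85 mm above the bench; at rest at jig x 0, y 91.5 mm. The post is 44 wide (jig x), 12 thick (jig y), clear of the deck from 40 to 95 mm above the bench, and moves with the pusher. Nothing behind it is higher than 40 mm.
- lifter (a joint): How far the four sprung steel lift pins in the deck are pressed, m: 0 at rest, tops 6 mm above the deck; 0.006 when flush with it. They move together; 10 mm across, at jig x = +-40, y = -95 and +10 mm. 5 N start to move them, 9.8 N (plate's weight included) press them flush.
- blank: The work piece, a sawn branch slice: disc 50 mm diameter, 19 mm thick, dark bark round a pale face, lying loose in the jig's channel 12 to 40 mm short of home. Origin: centre of its underside.
- plate: Loose plywood guide plate, 100 (its x) by 140 (its y) by 22 mm, 0.2 to 0.4 kg, flat on the bench, handle up; origin: centre of its underside, z up. On the jig its axes run like the jig's. Its underside is then 56 mm above the bench when riding on the pin's tip, 46 mm when dropped over the pin onto the lift pins, 40 mm when pressed flush; its origin is 45 mm to +y of the pin.
- bore (a point): Mouth of the blind hole for the pin in the plate's underside: plate x 0, y -45 mm; 16 mm wide, 2 mm chamfer, 16 mm deep.
- drill_hole (a point): The small through drill hole of the plate, 9 mm with a 22 mm steel collar, at plate x 0, y +45 mm, 16 mm above the underside; this end of the plate's top is a step 6 mm lower than the rest.
- grip (a point): Middle of the guide plate's block handle: pale wood, 24 (plate x) by 50 (plate y) mm, from 22 to 58 mm above the underside; this point is at plate x 0, y -35 mm, 40 mm above the underside. Grip it across its 24 mm width.
- pencil: Bystander: flat red carpenter's pencil, 175 x 16 x 8 mm, origin under its middle.
- slice_a: Bystander: spare branch slice on the bench, 68 mm diameter, 24 mm thick, origin under its centre.
- slice_b: Bystander: spare branch slice on the bench, 58 mm diameter, 30 mm thick, origin under its centre.
- glue: Bystander: glue bottle, 56 mm diameter, 160 mm tall, origin under its centre.
- screwdriver: Bystander: screwdriver lying on the bench.
- brush: Bystander: bench brush lying on the bench.
- mug: Bystander: blue mug, 76 mm diameter, 85 mm tall, origin under its centre.
- sandblock: Bystander: cork sanding block, 70 x 115 x 35 mm, origin under its middle.

How it is judged:
By the outcome, as a careful person would: the job done as asked, in the order asked, and still so for the second after the job is handed in, while the arm keeps its last pose, push and grip.
It also fails if it takes over 67 s, if anything falls off the work surface, if the arm or the gripper's body presses on something with over 40 N, if the wrist force passes 120 N, or if a joint passes its speed limit or range.

## Working session

There is one attempt and no reset: what is moved stays moved. The work goes in short steps, each a Python script; the robot and the scene stay as the last script left them, time stands still between calls to the robot, and variables do not carry over. Pictures are saved under pics/ and viewed, at most 10 in all, crops included, and the job is handed in when it is done.

```bash
mkdir -p pics; cat > h.py <<'E'
import numpy as np, cv2
from cell import *
from scipy.spatial.transform import Rotation as R
def rot(q): return R.from_quat([q[1],q[2],q[3],q[0]]).as_matrix()
def down(yaw):
    """tool pointing down, tool x axis at angle yaw in world"""
    c,s=np.cos(yaw),np.sin(yaw)
    q=R.from_matrix(np.array([[c,s,0],[s,-c,0],[0,0,-1.]])).as_quat()
    return np.array([q[3],q[0],q[1],q[2]])
def campose(cam,st=None):
    c=get_calibration(cam)
    if cam!='wrist':
        Rm=np.array(c['rotation']); Rm=Rm if Rm.shape==(3,3) else rot(Rm)
        return c,np.array(c['xyz']),Rm
    st=st or read_state(); H=np.array(c['hand_eye']); T=rot(st['tcp_rot'])
    return c,np.array(st['tcp_pos'])+T@H[:3,3],T@H[:3,:3]
def pix2plane(uv,z,cp):
    c,p,Rm=cp
    a=np.array([(uv[0]-c['cx'])/c['fx'],(uv[1]-c['cy'])/c['fy']]); b=a.copy()
    for _ in range(30): b=a/(1+c['k1']*(b@b))
    d=Rm@np.array([b[0],-b[1],-1.])
    return p+d*(z-p[2])/d[2]
def proj(P,cp):
    c,p,Rm=cp
    v=Rm.T@(np.array(P)-p); b=np.array([v[0],-v[1]])/-v[2]; b=b*(1+c['k1']*(b@b))
    return np.array([b[0]*c['fx']+c['cx'],b[1]*c['fy']+c['cy']])
E
python3 - <<'E'
from h import *
st=read_state(); print(st['clock'],st['tcp_rot'],st['force'],st['opening'])
for cam in ['scene','side']:
    c,p,Rm=cp=campose(cam); print(cam,p,Rm.round(2).tolist(),c['fx'],c['k1'])
    im=grab_frame(cam); cv2.imwrite(f'pics/{cam}0.png',im)
    for n,z in [('jig',0),('pin_slot',.04),('home',.018),('pusher_post',.085),('blank',.018),('plate',0),('grip',.04),('drill_hole',.016),('bore',0)]:
        for r in landmark_of(n,cam)[:2]:
            print(n,round(r['confidence'],2),np.round(r['uv']),pix2plane(r['uv'],z,cp)[:2].round(4))
E
```

```text
0.0 [-7.76941374e-04  9.82862301e-01  1.84339614e-01 -2.10319147e-05] [-0.00674506  0.75443489 -0.42111304] 0.09182918920084739
scene [ 1.10384548 -0.39482133  1.06822335] [[0.6, -0.67, 0.44], [0.8, 0.5, -0.33], [0.0, 0.55, 0.83]] 438.48900971503315 -0.11175778435862063
jig 0.97 [330. 197.] [0.5995 0.1671]
pin_slot 0.86 [304. 203.] [0.5921 0.075 ]
pin_slot 0.42 [241. 179.] [ 0.4147 -0.0209]
home 0.76 [331. 192.] [0.5961 0.1716]
pusher_post 0.58 [358. 163.] [0.5976 0.2673]
pusher_post 0.37 [242. 178.] [ 0.441  -0.0329]
blank 0.81 [334. 188.] [0.5897 0.1899]
plate 0.9 [217. 266.] [ 0.5931 -0.2216]
grip 0.56 [201. 266.] [ 0.5854 -0.2622]
grip 0.53 [405. 176.] [0.6958 0.3777]
drill_hole 0.83 [231. 255.] [ 0.5934 -0.1768]
bore 0.81 [200. 276.] [ 0.5892 -0.2756]
side [-0.01380582  0.70407049  0.86536936] [[-0.78, 0.4, -0.48], [-0.63, -0.5, 0.6], [0.0, 0.77, 0.64]] 453.1219410190455 -0.08817838243110504
jig 0.84 [224. 276.] [0.5906 0.1682]
pin_slot 0.6 [247. 248.] [0.586 0.082]
home 0.56 [221. 273.] [0.5913 0.1759]
pusher_post 0.71 [190. 274.] [0.5975 0.2676]
pusher_post 0.62 [219. 271.] [0.5515 0.2147]
blank 0.7 [321. 193.] [ 0.5844 -0.2614]
blank 0.58 [210. 273.] [0.6128 0.1938]
plate 0.59 [311. 200.] [ 0.6004 -0.2333]
grip 0.6 [319. 185.] [ 0.598  -0.2679]
drill_hole 0.85 [303. 203.] [ 0.5991 -0.1889]
bore 0.92 [318. 194.] [ 0.6026 -0.2748]
```

```bash
python3 -c "
import cv2,numpy as np
a=cv2.imread('pics/scene0.png');b=cv2.imread('pics/side0.png')
cv2.imwrite('pics/scene0c.png',cv2.resize(a[100:350,120:480],(792,550),interpolation=3))
cv2.imwrite('pics/side0c.png',cv2.resize(b[140:390,100:460],(792,550),interpolation=3))"
```

```text
(no output)
```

View pics/scene0c.png

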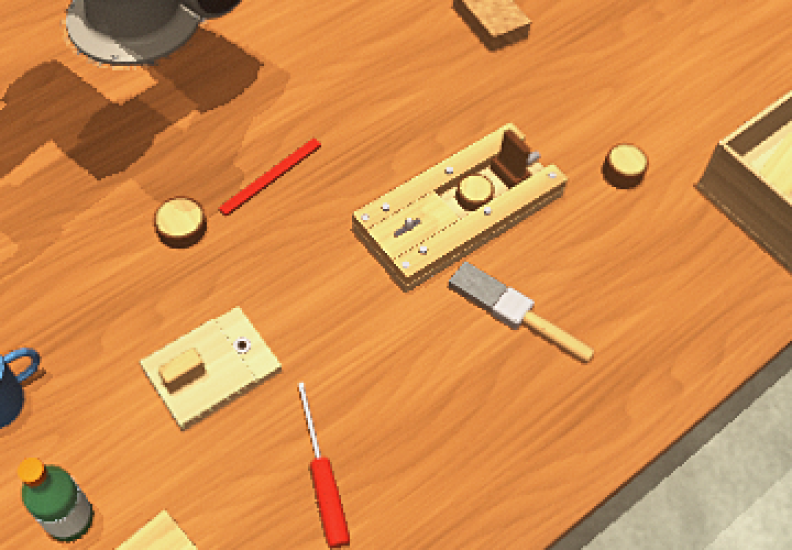

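View pics/side0c.png

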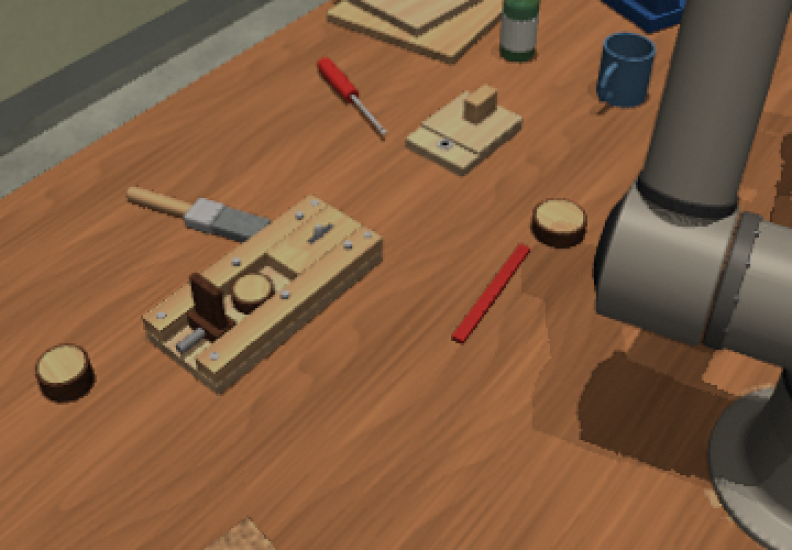

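The crops show the jig (full-frame about column 330, row 195) running roughly along world y, with its pin visible in the slot near (304, 203). The plate is near (217, 266), handle on its -y end, and the path between the two is clear above the bench. Next is a close wrist view of the jig.

```bash
python3 - <<'E'
from h import *
c=get_calibration('wrist'); H=np.array(c['hand_eye']); print(H.round(3).tolist(),c['fx'],c['cx'],c['cy'])
q=down(np.pi/2-.03); T=rot(q)
# aim the camera axis at jig middle: camera about 0.33 above deck
tgt=np.array([.593,.165,.04]); ax=-T@H[:3,2]; cam=tgt-ax*(.33/-ax[2]); tcp=cam-T@H[:3,3]
print(ax,tcp, solve_ik(tcp,q))
command_gripper(0.0,20)
movep(tcp,q); print(read_state()['clock'])
st=read_state(); cp=campose('wrist',st); im=grab_frame('wrist'); cv2.imwrite('pics/w1.png',im)
for n,z in [('jig',0),('pin_slot',.04),('home',.018),('pusher_post',.085),('blank',.018)]:
    for r in landmark_of(n,'wrist')[:2]: print(n,round(r['confidence'],2),np.round(r['uv']),pix2plane(r['uv'],z,cp)[:2].round(4))
np.save('w1.npy',np.r_[st['tcp_pos'],st['tcp_rot']])
E
```

```text
[[0.0, 0.969, 0.248, 0.066], [1.0, -0.001, 0.001, 0.0], [0.001, 0.248, -0.969, -0.185], [0.0, 0.0, 0.0, 1.0]] 333.22352815421544 277.190629205144 203.97728876608883
[-0.00830774 -0.24806911 -0.96870671] [0.5938168  0.18346941 0.1853962 ] [ 1.76425002e-01  5.31707859e-01  1.26025125e+00 -4.44089210e-16
  1.34963355e+00  2.06425002e-01]
5.2083
jig 0.72 [275. 195.] [0.591  0.1646]
jig 0.7 [429. 225.] [0.7685 0.1236]
home 0.96 [279. 198.] [0.5948 0.1658]
pusher_post 0.71 [281. 111.] [0.5992 0.2551]
blank 0.71 [281. 176.] [0.5978 0.1897]
```

View pics/w1.png

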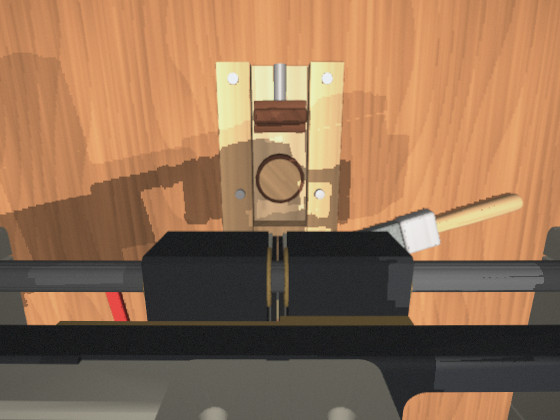

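The wrist view shows the far half of the jig: +y end corners at (217,62) and (343,62), lift pins at (240,194) and (320,194), channel end near row 222, and the slice at (281,177). The fingers hide the pin half, so I'll compute the jig pose from these points.

```bash
python3 - <<'E'
from h import *
st=read_state(); cp=campose('wrist',st); im=cv2.imread('pics/w1.png')
for uv,z,l in [((217,62),.04,'corner -60,135'),((343.5,62),.04,'corner 60,135'),((239.5,194),.046,'lift -40,10'),((319.5,194),.046,'lift 40,10'),((251,66),.04,'chan -28,135'),((309,66),.04,'chan 28,135'),((253,221),.04,'chan -28,-25'),((307,221),.04,'stop 28,-25')]:
    print(l,pix2plane(uv,z,cp)[:2].round(4))
# same with scene/side pin view
im=cv2.imread('pics/scene0.png'); a=cv2.resize(im[165:245,270:390],(780,520),interpolation=cv2.INTER_CUBIC)
cv2.imwrite('pics/pin0.png',a)
E
```

```text
corner -60,135 [0.5414 0.3021]
corner 60,135 [0.6582 0.2986]
lift -40,10 [0.5557 0.1781]
lift 40,10 [0.6354 0.1757]
chan -28,135 [0.5727 0.2977]
chan 28,135 [0.6263 0.2961]
chan -28,-25 [0.5673 0.1478]
stop 28,-25 [0.6232 0.1461]
```

View pics/pin0.png

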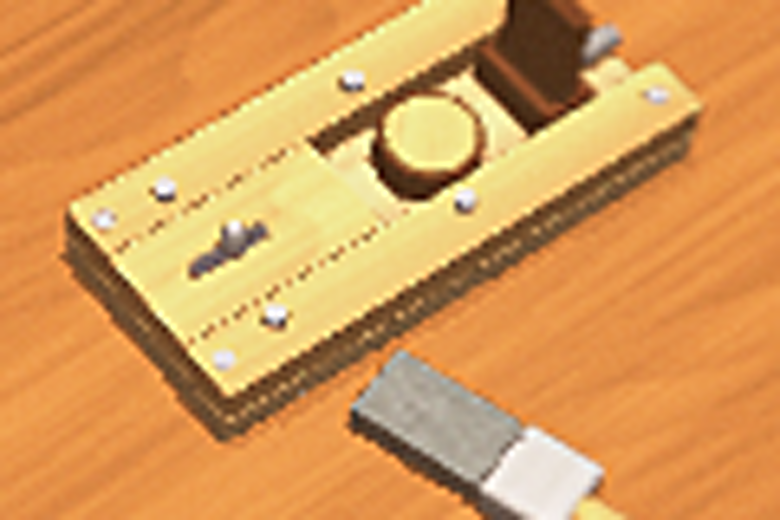

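The pin tip shows at crop (236,225), slightly to +y of the slot's middle. Jig pose is about (0.5955, 0.167) with yaw about -0.03. Now I push the pusher, watching the force.

```bash
cat >> h.py <<'E'
JO=np.array([.5955,.167]); JY=-.03
def jw(x,y,z): c,s=np.cos(JY),np.sin(JY); return np.array([JO[0]+c*x-s*y,JO[1]+s*x+c*y,z])
def wj(p): c,s=np.cos(JY),np.sin(JY); d=np.array(p[:2])-JO; return np.array([c*d[0]+s*d[1],-s*d[0]+c*d[1]])
QJ=down(np.pi/2+JY)
E
python3 - <<'E'
from h import *
cp=campose('scene'); print('pin from scene',wj(pix2plane((270+236/6.5-.5,165+224/6.5-.5),.056,cp)).round(4))
move_linear(jw(0,.122,.15),.25,QJ); move_linear(jw(0,.122,.070),.15)
b=np.array(read_state()['force']); print(b.round(2),read_state()['opening'])
jy=lambda: -np.array(read_state()['force'])[1]
move_linear(jw(0,.070,.070),.06); f=np.array(read_state()['force'])-b; print(wj(read_state()['tcp_pos']).round(4),f.round(2))
y=.070
while y>.042:
    y-=.002; move_linear(jw(0,y,.070),.05); f=np.array(read_state()['force'])-b
    print(round(y,3),wj(read_state()['tcp_pos'])[1].round(4),f.round(1))
    if f[1]>14: break
hold(.2); f=np.array(read_state()['force'])-b; print(f.round(1),read_state()['clock'])
E
```

```text
pin from scene [-0.0019 -0.0872]
[ 0.63 -0.56 -0.4 ] 0.0003664560929513546
[-0.      0.0703] [-0.49  1.11 -0.02]
0.068 0.0681 [-0.4  1.2  0.8]
0.066 0.0659 [-1.6  0.1  0.3]
0.064 0.0638 [-1.2  0.3  1.3]
0.062 0.0619 [0.5 0.4 0.7]
0.06 0.0599 [-0.6  0.2  1.2]
0.058 0.0579 [-0.8  0.4  0.8]
0.056 0.0559 [-0.5  0.3  0.3]
0.054 0.0539 [-0.3  0.5 -0.1]
0.052 0.0519 [-0.6  1.1 -0.1]
0.05 0.0499 [-0.1  0.2  0.5]
0.048 0.0479 [-0.9  0.7  0.7]
0.046 0.0459 [0.  1.3 0.2]
0.044 0.0439 [-1.   1.2  0.8]
0.042 0.0419 [-1.1 -0.2  0.7]
[-0.9  1.2  0.8] 11.5
```

No contact force showed up, so I need to look.

```bash
python3 - <<'E'
from h import *
a=grab_frame('wrist'); b=grab_frame('side')
o=np.hstack([cv2.resize(a,(400,300)),cv2.resize(b[200:350,120:320],(400,300))]); cv2.imwrite('pics/p1.png',o)
E
```

```text
(no output)
```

View pics/p1.png

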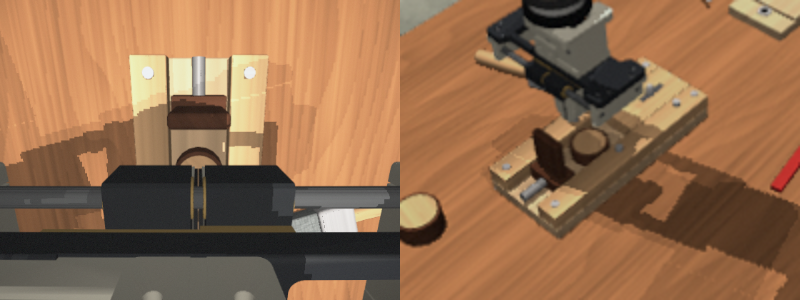

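```bash
python3 - <<'E'
from h import *
st=read_state(); print(st['tcp_pos'],st['tcp_rot'],wj(st['tcp_pos']),st['clock'])
for cam in ['scene','side','wrist']:
    cp=campose(cam,st)
    grab_frame(cam)
    for n,z in [('pusher_post',.085),('blank',.018),('blank',.037)]:
        for r in landmark_of(n,cam)[:2]: print(cam,n,round(r['confidence'],2),np.round(r['uv']),wj(pix2plane(r['uv'],z,cp)).round(4))
    print('tcp px',proj(st['tcp_pos'],cp))
    for n in ['pusher']:
        for r in trace(n,cam)[:2]:print(cam,n,r['confidence'],r['uv'])
b=grab_frame('scene'); cv2.imwrite('pics/p2.png',cv2.resize(b[110:260,240:440],(800,600),interpolation=cv2.INTER_CUBIC))
E
```

```text
[0.59676991 0.20902289 0.07001998] [9.78602016e-06 7.17612284e-01 6.96442826e-01 2.42190687e-05] [8.84128440e-06 4.20420776e-02] 11.6
scene pusher_post 0.71 [358. 161.] [-0.006   0.1047]
scene pusher_post 0.17 [118. 279.] [-0.0597 -0.6228]
scene blank 0.48 [333. 190.] [-0.0019  0.0171]
scene blank 0.48 [333. 190.] [0.0076 0.0069]
tcp px [342.40128438 175.45502061]
scene pusher 0.58 [214.1, 265.6]
scene pusher 0.55 [352.0, 177.3]
side pusher_post 0.72 [191. 274.] [-0.0032  0.0975]
side blank 0.64 [212. 274.] [0.0096 0.0272]
side blank 0.26 [320. 193.] [ 0.0059 -0.429 ]
side blank 0.64 [212. 274.] [-0.0047  0.0383]
side blank 0.26 [320. 193.] [-0.0082 -0.4078]
tcp px [208.17703893 265.05785934]
side pusher 0.9 [192.6, 279.9]
wrist pusher_post 0.96 [280. 160.] [0.0013 0.088 ]
wrist blank 0.82 [277. 239.] [-0.0005  0.0205]
wrist blank 0.82 [277. 239.] [-0.0004  0.0275]
tcp px [277.66639233 235.53695833]
```

View pics/p2.png

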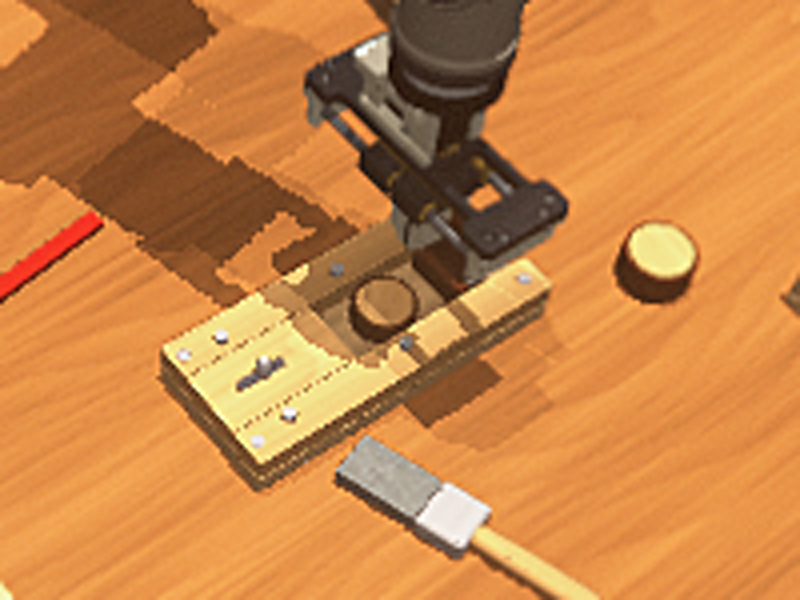

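The post is still at rest, and the finger tip seems to have passed it without touching. I'll go back behind it, push lower and slowly, and check with the camera partway.

```bash
python3 - <<'E'
from h import *
move_linear(jw(0,.042,.13),.25); move_linear(jw(0,.125,.13),.25); move_linear(jw(0,.125,.055),.2)
b=np.array(read_state()['force']); print(b.round(1))
for y in [.11,.104,.100,.096,.092,.088,.08]:
    move_linear(jw(0,y,.055),.06); s=read_state(); print(y,(np.array(s['force'])-b).round(1),wj(s['tcp_pos']).round(4))
print(s['opening'],s['clock'])
a=grab_frame('wrist'); b=grab_frame('side')
o=np.hstack([cv2.resize(a[60:300,100:420],(400,300)),cv2.resize(b[200:320,140:300],(400,300),interpolation=2)]); cv2.imwrite('pics/p3.png',o)
E
```

```text
[0.8 0.3 1.1]
0.11 [-0.5  0.3 -0.6] [0.0005 0.1096]
0.104 [-1.2 -0.4 -0.2] [0.     0.1037]
0.1 [-1.8  1.6 -0.6] [-1.000e-04  1.002e-01]
0.096 [-1.9  2.  -0.4] [-0.     0.096]
0.092 [-2.   1.6 -0.8] [-0.0001  0.0918]
0.088 [-1.6  2.2 -0.5] [-0.      0.0878]
0.08 [-1.3  3.  -1.2] [-0.      0.0799]
0.0002932944501454139 15.7333
```

View pics/p3.png

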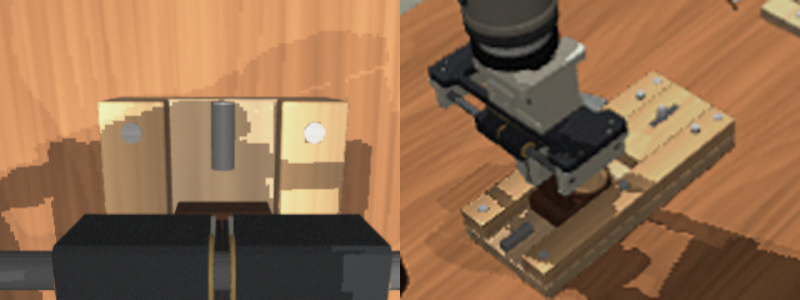

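Contact now: the post has left its rest place and the force is rising as expected. I'll continue to the stop.

```bash
python3 - <<'E'
from h import *
b=np.array([.2,0,.7])
y=.08
for y in np.r_[.072,.066,.062,.060,.058:.040:-.001]:
    move_linear(jw(0,y,.055),.06); s=read_state(); f=np.array(s['force'])-b
    print(y.round(3),f.round(1),wj(s['tcp_pos'])[1].round(4))
    if f[1]>13 or (y<.08 and f[1]<.5): break
hold(.3); print((np.array(read_state()['force'])-b).round(1),read_state()['clock'])
grab_frame('side')
for r in trace('pusher','side')[:1]: print(r['uv'],r['confidence'])
E
```

```text
0.072 [-1.2  3.2 -0.7] 0.0721
0.066 [-1.5  4.9 -0.3] 0.0662
0.062 [-0.1  5.8  0.1] 0.0623
0.06 [-1.3  5.1 -1.2] 0.0604
0.058 [-1.1  4.7 -1.4] 0.0585
0.057 [-2.1  5.7  0. ] 0.0576
0.056 [-1.6  5.  -1. ] 0.0566
0.055 [-1.2  7.5 -0.5] 0.0561
0.054 [-1.   9.6 -2. ] 0.056
0.053 [-0.3 12.9 -2. ] 0.0559
0.052 [-0.1 16.6 -3.2] 0.0558
[ 0.3 17.  -2. ] 18.9167
[205.9, 276.1] 0.62
```

The pusher is hard home: the stop came at TCP y = 0.056 m, exactly as predicted, so the jig y estimate is good. I'll release it, then look at the pin and slice, then the plate.

```bash
python3 - <<'E'
from h import *
move_linear(jw(0,.115,.055),.12); move_linear(jw(0,.115,.14),.3); 
movep(jw(0,-.14,.2),QJ); st=read_state(); cp=campose('wrist',st); a=grab_frame('wrist'); cv2.imwrite('pics/w2.png',a)
np.save('w2.npy',np.r_[st['tcp_pos'],st['tcp_rot']])
for n,z in [('pin_slot',.04),('blank',.018),('home',.018)]:
    for r in landmark_of(n,'wrist')[:1]: print(n,round(r['confidence'],2),np.round(r['uv']),wj(pix2plane(r['uv'],z,cp)).round(4))
command_gripper(.07)
movep([.592,-.30,.2],QJ)
st=read_state(); cp=campose('wrist',st); b=grab_frame('wrist'); cv2.imwrite('pics/w3.png',b)
np.save('w3.npy',np.r_[st['tcp_pos'],st['tcp_rot']])
for n,z in [('grip',.04),('drill_hole',.016),('plate',0),('bore',0)]:
    for r in landmark_of(n,'wrist')[:1]: print(n,round(r['confidence'],2),np.round(r['uv']),pix2plane(r['uv'],z,cp).round(4))
print(st['clock'],st['tcp_pos'])
cv2.imwrite('pics/w23.png',np.hstack([cv2.resize(a[0:300,100:500],(400,300)),cv2.resize(b[0:300,80:480],(400,300))]))
E
```

```text
pin_slot 0.7 [280. 137.] [ 0.0021 -0.0907]
blank 0.73 [274.  46.] [-0.0042 -0.0005]
drill_hole 0.75 [277. 150.] [ 0.5932 -0.265   0.016 ]
plate 0.96 [278. 111.] [ 0.5949 -0.224   0.    ]
bore 0.98 [282. 151.] [ 0.5983 -0.2683  0.    ]
23.7833 [ 0.59247426 -0.2985404   0.20015123]
```

View pics/w23.png

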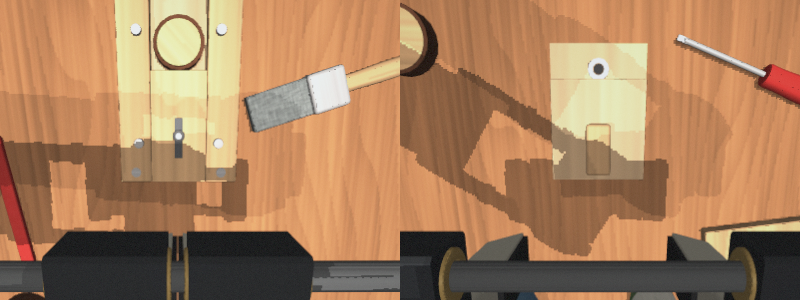

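Left: slice home against the stop at crop (180,43), pin tip at (179,136). Right: plate collar at crop (197,68), handle top spanning (186–210, 124–175), plate square to the jig axes to within a degree or so. I'll compute positions from these.

```bash
python3 - <<'E'
from h import *
def cp_(f):
    a=np.load(f); return campose('wrist',dict(tcp_pos=a[:3],tcp_rot=a[3:]))
c2,c3=cp_('w2.npy'),cp_('w3.npy')
for l,uv,z in [('pintip',(279,136),.056),('lift-40,-95',(239,143.5),.046),('lift40,-95',(318.5,143.5),.046),('lift-40,10',(236,29.5),.046),('lift40,10',(322,29.5),.046),('slice top',(280,42.5),.037),('end',(221.5,180.5),.04),('end',(337,180.5),.04)]:
    print(l,wj(pix2plane(uv,z,c2)).round(4))
for l,uv,z in [('collar',(277.5,68.5),.016),('h',(266,124),.058),('h',(290,124),.058),('h',(266,175),.058),('h',(290,175),.058),('c',(229,43),.016),('c',(327.5,42.5),.016),('c',(233.5,179.5),.022),('c',(323,179.5),.022)]:
    print(l,pix2plane(uv,z,c3)[:2].round(4))
E
```

```text
pintip [ 0.0008 -0.0886]
lift-40,-95 [-0.0391 -0.0964]
lift40,-95 [ 0.0404 -0.0964]
lift-40,10 [-0.0392  0.0078]
lift40,10 [0.0404 0.0078]
slice top [ 0.0017 -0.0015]
end [-0.0592 -0.1351]
end [ 0.0616 -0.1349]
collar [ 0.5957 -0.1814]
h [ 0.5831 -0.2366]
h [ 0.606  -0.2372]
h [ 0.5813 -0.2857]
h [ 0.6051 -0.2863]
c [ 0.5469 -0.1556]
c [ 0.6473 -0.158 ]
c [ 0.5439 -0.2955]
c [ 0.6426 -0.2983]
```

```bash
python3 - <<'E'
from h import *
Q=down(np.pi/2-.027)
command_gripper(.055)
movep([.594,-.2602,.075],Q); move_linear([.594,-.2602,.027],.1)
command_gripper(0,50); s=read_state(); print(s['opening'],s['grasp_force'],s['force'],s['clock'])
move_linear([.594,-.2602,.13],.2)
hold(.2); s=read_state(); print(s['opening'],s['grasp_force'],np.array(s['force']).round(2),np.array(s['ft_torque']).round(2))
movep(jw(.0004,-.077,.12),QJ)
move_linear(jw(.0004,-.077,.027+.060),.12); hold(.2)
s=read_state(); print(wj(s['tcp_pos']),s['tcp_pos'][2],s['clock'],np.array(s['force']).round(2))
a=grab_frame('scene');b=grab_frame('side')
cv2.imwrite('pics/o1.png',np.hstack([cv2.resize(a[130:280,240:440],(400,300)),cv2.resize(b[190:340,140:340],(400,300))]))
E
```

```text
0.02243403805513813 50.00150799751282 [0.42320642 0.33423173 1.67541976] 26.3833
0.022670026340301058 49.99727010726929 [-0.56  0.57 -2.96] [-0.08 -0.18  0.04]
[ 0.00108738 -0.07717505] 0.08795863413513065 29.1917 [ 0.33  0.4  -2.62]
```

View pics/o1.png

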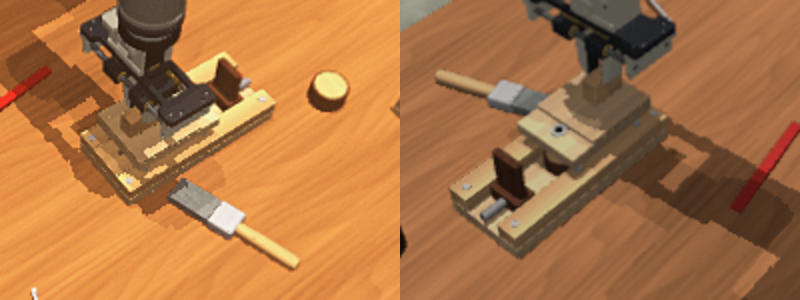

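The plate is held level over the jig with the drill hole near the slice, and the post is back at rest. Now I lower it by feel.

```bash
python3 - <<'E'
from h import *
b=-2.7
for h in [.058,.057,.056,.055,.054,.053,.051,.049,.047,.046,.045]:
    move_linear(jw(.0004,-.077,.027+h),.03); s=read_state()
    f=np.array(s['force']); print(h,round(s['tcp_pos'][2]-.027,4),(f-[0,0,b]).round(1))
    if f[2]-b>5: break
hold(.2); s=read_state(); print(s['tcp_pos'],np.array(s['force']).round(1),np.array(s['ft_torque']).round(2),s['clock'])
E
```

```text
0.058 0.0579 [ 0.2 -0.6 -0.4]
0.057 0.0569 [-0.6  0.7 -0. ]
0.056 0.0559 [-0.2  0.3  0.4]
0.055 0.0549 [ 0.  -0.1  0.8]
0.054 0.0539 [-0.2  0.4 -0.3]
0.053 0.0529 [0.1 0.3 0.2]
0.051 0.0508 [-0.4  0.3  0.2]
0.049 0.0488 [ 0.2  0.6 -0.5]
0.047 0.0469 [ 0.3 -0.1  0.9]
0.046 0.0462 [0.  0.1 1.3]
0.045 0.0454 [ 0.  -0.3  5.5]
[0.59380864 0.08994732 0.07226048] [-0.4 -0.4  2.2] [-0.15 -0.03  0.01] 32.2417
```

It dropped straight over the pin, onto the lift pins at 46 mm. Now press it flush.

```bash
python3 - <<'E'
from h import *
b=-2.7; p=read_state()['tcp_pos']
for h in np.r_[.044,.043,.042,.041,.040:.030:-.0005]:
    move_linear(jw(.0004,-.077,.027+h),.03); s=read_state()
    f=np.array(s['force'])-[0,0,b]; print(h.round(4),round(s['tcp_pos'][2]-.027,4),f.round(1))
    if f[2]>22: break
hold(.5); s=read_state(); print(s['tcp_pos'][2]-.027,(np.array(s['force'])-[0,0,b]).round(1),np.array(s['ft_torque']).round(2),s['opening'],s['clock'])
a=grab_frame('scene');b=grab_frame('side')
cv2.imwrite('pics/o2.png',np.hstack([cv2.resize(a[130:280,240:440],(400,300)),cv2.resize(b[220:310,160:280],(400,300),interpolation=2)]))
E
```

```text
0.044 0.0441 [ 0.7 -1.8  6.1]
0.043 0.0431 [-0.2 -1.3  6.9]
0.042 0.0421 [-0.5 -1.6  7.5]
0.041 0.0412 [-0.1 -1.5  8.4]
0.04 0.0403 [-0.5 -1.8  9. ]
0.0395 0.0402 [-1.7 -1.6 11. ]
0.039 0.0401 [-1.8 -1.4 13. ]
0.0385 0.0401 [-3.2 -1.4 17. ]
0.038 0.0401 [-4.9 -1.3 19.1]
0.0375 0.04 [-5.5 -1.1 22.9]
0.040055132492531315 [-6.4 -1.6 23.2] [-0.37  0.94 -0.03] 0.022280679010025162 35.2417
```

View pics/o2.png

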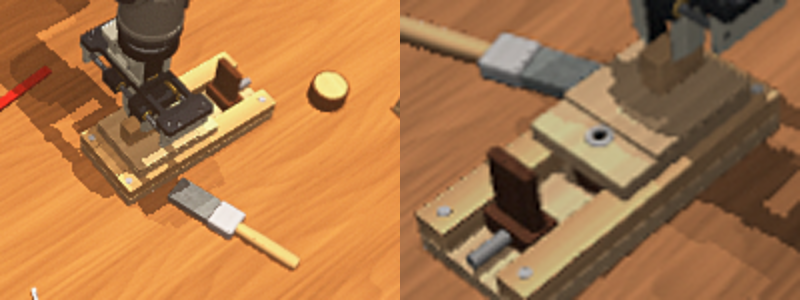

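The plate lies flush: the underside stopped at 40.0 mm and the force climbs against the stop. The post is back at rest and the bystanders look untouched, so I'm handing in.

```bash
python3 -c "
from cell import *
print(hand_in())"
```

```text
the job is handed in; nothing more can be done
None
```

The job is handed in at about 35 s with the slice home, the pusher back at rest, and the plate over the pin, still gripped and pressed flush with about 23 N; an earlier first push missed the post without moving anything and was redone lower.

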